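# Slide the soap dispenser along its rail and give a full dose

### The job

Squeeze the grip of the soap dispenser's carriage to unlock it, slide the dispenser along its rail until the spout is over the round bowl, and let the grip go so that it locks in that notch. Then give the bowl a full dose: press the pump head down past its soft first stop until it rests firmly on the second stop, hold it there for a second without forcing it, and let it spring back up. Do not pump anywhere else, leave the dishes, the sponge, the jar and the green bottle where they stand, and come away from the dispenser.

Things in the scene. Friction and masses are not known exactly. Their poses are not given: they have to be found in the camera images.
- rail: steel rail fixed on the worktop, 470 mm long (its y) and 105 mm wide; origin under its centre, z up, x across it towards three dishes in a row 100 mm from its centre line, 90 mm apart at rail y = 5, 95, 185 mm (each within 8 mm). A rack 42 mm high on its +x side has 4 notches, 90 mm apart, 16 mm wide, 8 mm deep: a parking notch at the -y end and one for each dish
- carriage: sliding carriage, axes as the rail's; origin under its centre, 12 mm above the worktop. Plate 80 x 190 x 18 mm; a soap bottle 68 mm across is fixed on it at y = +50 mm, a squeeze grip at y = -55 mm. Slides along rail y (2 to 5 N). Parked at rail y = -135 mm at the start; locks at rail y = -45, 45 or 135 mm, spout over a dish, with 3 mm of play either way
- squeeze (a point): point in the squeeze grip, 100 mm above the worktop, 20 mm below its top. Two upright dark plates facing along rail x, each 8 mm thick, 40 mm wide (y): the -x one is fixed, outer face 18 mm from this point; the +x one moves, outer face 30 mm from it let go, 18 mm squeezed (48 and 36 mm over both). Nothing else within 45 mm above 50 mm height
- release (a joint): squeeze travel of the moving plate in m: 0 = let go, its 10 mm round tooth in a notch (locked); 0.012 = fully squeezed. The tooth clears the rack from about 0.0085. Let go between notches it stays at about 0.008 and drops to 0 when the carriage is slid on to a notch. Spring 6 N rising to 9 N
- spout (a point): mouth of the pump's spout, 100 mm from the pump's axis towards the dishes (rail +x), about 204 mm above the worktop; moves down with the head
- pump_top (a point): centre of the flat round top, 40 mm across, of the steel pump head; at rest 234 mm above the worktop, 222 mm above the carriage's origin. A full stroke is 18 to 26 mm down, differing each time with the hidden dose setting: its end is found only by feel (see pump_head)
- pump_head: pump head with spout and stem, moves straight down; origin 22 mm below pump_top, axes as the carriage's. Soft spring (1.5 to 3 N) for 10 to 18 mm to the first stop, which yields from about 8 N; 8 mm lower, at about 11 N, is the hard second stop. A steady 13 to 25 N there is a full press, over 40 N is forcing it. Springs back by itself
- bowl: low round white ceramic bowl, 78 mm across, 45 mm high, loose; origin at the centre of its underside; stands opposite one of the three further notches, in any of the three places of the row
- tumbler: tall white ceramic tumbler, 66 mm across, 100 mm high; origin at the centre of its underside; stands in the row of dishes
- dish: square white ceramic dish, 70 x 70 mm, 40 mm high; origin at the centre of its underside; stands in the row of dishes
- sponge: washing-up sponge lying flat, 70 x 110 x 30 mm; origin at the centre of its underside; bystander
- jar: glass jar with wooden lid, 68 mm across, 100 mm high; bystander, origin under its centre
- oil: green glass bottle, 60 mm across, 200 mm high; bystander, origin under its centre
Things that resemble listed ones, but are neither listed nor needed, are in the scene too. Leave any orange, pink or red look-alike of the bowl alone.

How it is judged:
By the outcome, as a careful person would: the job done as asked, in the order asked, and still so for the second after the job is handed in, with the robot touching nothing.
It also fails if it takes over 48 s, if anything falls off the work surface, if the arm or the gripper's body presses on something with over 40 N, if the wrist force passes 120 N, or if a joint passes its speed limit or range.

### The arm

A 6-joint arm with a two-finger parallel gripper is mounted at the origin on the work surface. World frame = base frame: x ahead of the robot, y to its left, z up, the work surface at z = 0. Lengths are in m, angles in rad, forces in N, time in s.
With the tool pointing down it reaches from about 0.275 to 0.875 m from the base axis. Payload 12.5 kg.
Tool frame: the origin (TCP) lies midway between the tips of the shut fingers; the grasp point (between the pads) lies arm.grip_depth behind it (arm.grip_depth is the distance from the TCP to the grasp point, in m); z points along the fingers, x is the direction in which the jaws open and shut, and the axes are right-handed (so a half turn about z gives the same grasp; the last joint's range is limited). The gripper opens to 85 mm and grips with 20 to 120 N. Pads are 22 mm wide; open, the fingers measure 114 mm over their backs; the gripper's body (76 mm by 85 mm) begins 54 mm behind the grasp point. The pads swing forward as they close: fully open they stand 13 mm farther back than shut.
Start: joints at [-0.085, 0.351, 1.652, -0, 1.139, -0.085], TCP at [0.55, 0, 0.231] pointing down, gripper open.
Joint ranges: [-2.75, 2.75], [-0.79, 2.1], [0.01, 2.65], [-1.57, 4.71], [0.07, 3.14], [-2.87, 2.87]. Speed limits (rad/s): [2.22, 2.22, 2.79, 3.14, 3.14, 3.14].

### API

Orientations are given as [roll, pitch, yaw] about the fixed x, y, z axes, in that order (R = Rz(yaw) Ry(pitch) Rx(roll)).
In Python, from plant import arm, grab_frame, calibration, trace gives the robot as it stands. Calls block until the motion is done:
- arm.move_to(position, orientation): joint-space move of the TCP to a pose.
- arm.movel(position, ori=None, max_speed=0.15): straight line of the TCP; ori=None keeps the orientation; max_speed is the mean speed in m/s.
- arm.movej(angles): joint-space move.
- arm.grip(opening, grasp_force=None): finger opening in m; grasp_force is the grip in N (None keeps the last); returns when the fingers have stopped.
- arm.hold(seconds).
- arm.ik(position, orientation): joint angles nearest the present ones, or None.
- arm.get_state(): the state.
- grab_frame(name): name is "scene" or "side" or "wrist"; returns the picture (480x640x3 uint8, red, green, blue); there is no depth.
- calibration(name): a dict with "fx", "fy", "cx", "cy" (pixels), "distortion" ([k1, k2, p1, p2, k3] as OpenCV has them; the pictures are not rectified), "R" (3x3) and "t" (3): a world point X has camera coordinates R X + t. Camera axes: x right, y down, z forward; pixel columns grow to the right and rows downward; lengths in m; the calibration is good to about 2 mm. A picture is of the moment at which its call begins: read the wrist's pose just before it. calibration takes no time and is no camera call; for the wrist camera it gives the pose at the moment of the call.
A pose or a line that the arm cannot do raises arm.MotionError and nothing moves.
- arm.finish_job(): hands the job in, once; it reports no verdict.
Trained networks look in the newest picture that a camera, given by its name, has taken for a name from the list of things; names that differ only in an ending like _2 or _b are one class to them, and where a whole thing is asked for, a point or a joint stands for the part that bears it (a point fixed in the world has none). Each returns a list of dicts, best first, with "confidence" (0 to 1); they miss things now and then, are a little off and sometimes report something else, mostly with a low value. They report only what shows in the picture. A call takes as long as a camera call. They do not tell look-alikes from the thing itself.
- trace(target, camera): "mask" (480x640 bool, what is visible of it) and "bbox" ([centre column, centre row, width, height] in pixels, round what is visible of it).
The state is a dict: "clock": time; "joint_pos": joint angles; "qvel": joint speeds; "tau": joint torques, N m; "tcp_pos": TCP position; "eef_rot": TCP orientation; "wrist_force": force on the tool from outside, world axes, zero at the start; "moment": the same for the moment, N m; "opening": finger opening in m.
Only numpy, scipy, OpenCV 4.12 (cv2) and the standard library are available. Lean on these libraries where they do the work, as an engineer would, in place of code of your own. Each camera call takes 0.05 s, during which the arm holds its last target. There are 200 camera calls.

## Working session

There is one attempt and no reset: what is moved stays moved. The work goes in short steps, each a Python script; the robot and the scene stay as the last script left them, time stands still between calls to the robot, and variables do not carry over. Pictures are saved under pics/ and viewed, about 8 in all and at most 12, crops included, and the job is handed in when it is done.

```bash
ls; mkdir -p pics
python3 - <<'E'
from plant import *
import cv2,numpy as np
s=arm.get_state();print(s['clock'],s['tcp_pos'],s['eef_rot'],arm.grip_depth)
a=grab_frame("scene");b=grab_frame("side")
cv2.imwrite("pics/scene.png",a[:,:,::-1]);cv2.imwrite("pics/side.png",b[:,:,::-1])
for c in("scene","side"):
    k=calibration(c);print(c,k['fx'],k['cx'],k['cy'],k['distortion'],(-k['R'].T@k['t']).round(3))
    for n in("rail","carriage","pump_head","squeeze","bowl","tumbler","dish"):
        print(c,n,[(round(d['confidence'],2),np.round(d['bbox']).tolist()) for d in trace(n,c)][:4])
E
```

```text
pics
0.0 [5.49648625e-01 5.84693077e-05 2.30751678e-01] [-3.14148369e+00  1.21689283e-03  2.46439240e-05] 0.0187
scene 617.8601061877853 317.4021490873191 228.46107439618112 [0.05821917 0.         0.         0.         0.        ] [1.337 0.201 1.104]
scene rail [(0.65, [302.0, 199.0, 211.0, 119.0]), (0.6, [332.0, 251.0, 30.0, 46.0])]
scene carriage [(0.83, [244.0, 182.0, 92.0, 87.0])]
scene pump_head [(0.57, [256.0, 165.0, 28.0, 48.0])]
scene squeeze [(0.95, [246.0, 182.0, 92.0, 85.0])]
scene bowl [(0.95, [378.0, 266.0, 36.0, 32.0]), (0.92, [443.0, 333.0, 40.0, 40.0]), (0.86, [370.0, 314.0, 39.0, 36.0]), (0.62, [304.0, 312.0, 40.0, 32.0])]
scene tumbler [(0.61, [332.0, 250.0, 34.0, 45.0])]
scene dish [(0.87, [292.0, 253.0, 38.0, 39.0])]
side 439.9933434677516 319.9895571949005 246.12767603052012 [-0.03798861  0.          0.          0.          0.        ] [ 0.067 -0.488  0.634]
side rail [(0.88, [320.0, 350.0, 213.0, 191.0]), (0.65, [326.0, 307.0, 17.0, 18.0]), (0.5, [308.0, 285.0, 32.0, 54.0])]
side carriage [(0.92, [366.0, 346.0, 114.0, 183.0])]
side pump_head [(0.61, [360.0, 279.0, 53.0, 49.0])]
side squeeze [(0.73, [363.0, 344.0, 117.0, 184.0])]
side bowl [(0.93, [314.0, 252.0, 32.0, 25.0]), (0.92, [363.0, 268.0, 32.0, 26.0]), (0.7, [275.0, 228.0, 23.0, 22.0]), (0.69, [277.0, 275.0, 35.0, 29.0])]
side tumbler [(0.75, [309.0, 285.0, 32.0, 54.0])]
side dish [(0.5, [326.0, 308.0, 18.0, 14.0])]
```

View pics/scene.png

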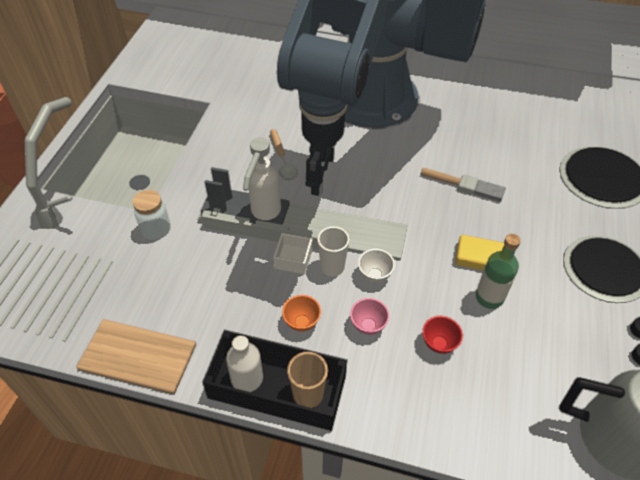

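View pics/side.png

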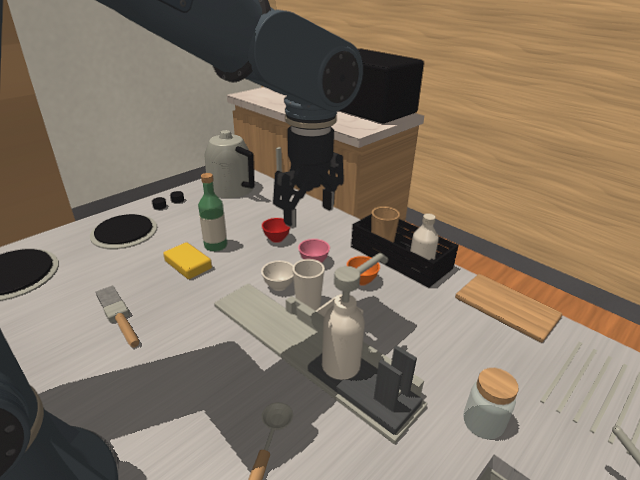

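The white round bowl is at scene (378,266), at the right-hand end of the row. The orange, pink and red bowls at (302,313), (370,316) and (442,334) are decoys. The white bowl is the only low round white one in the row, so it fits. The crops should confirm this and give the rail corners.

Run:
```python
import cv2
a=cv2.imread("pics/scene.png")[130:290,190:415];b=cv2.imread("pics/side.png")[250:440,210:435]
cv2.imwrite("pics/c1.png",cv2.resize(a,None,fx=3.5,fy=3.5,interpolation=cv2.INTER_CUBIC))
cv2.imwrite("pics/c2.png",cv2.resize(b,None,fx=3,fy=3,interpolation=cv2.INTER_CUBIC))
```

```text
(no output)
```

View pics/c1.png

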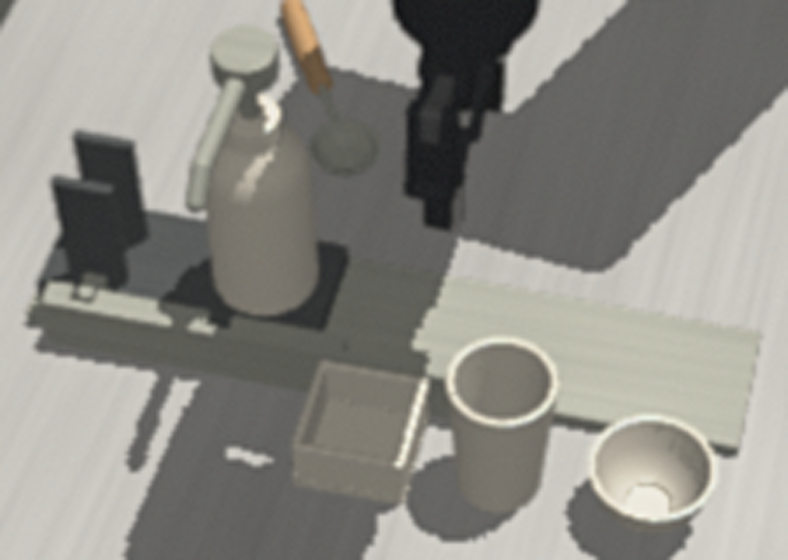

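View pics/c2.png

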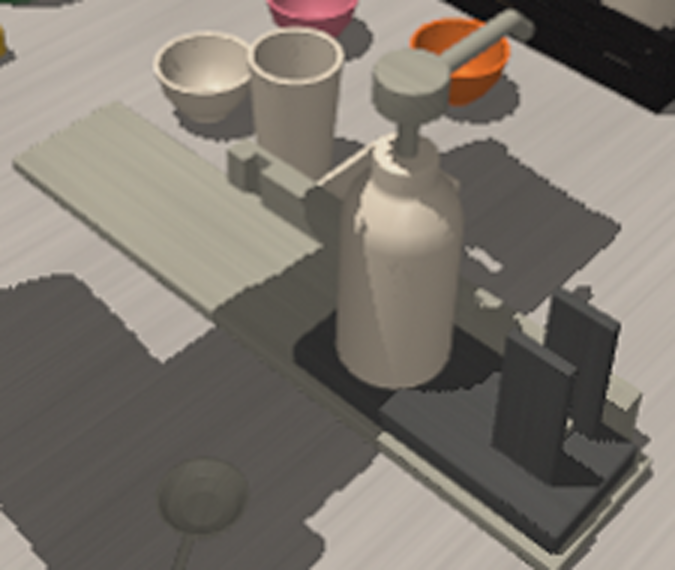

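The enlarged crop confirms it. The white round bowl is at scene (377,262), third in the row, with the tumbler in the middle and the square dish first. The lock is therefore at rail y=135. Next I fit the rail pose from corners seen in both views.

```bash
cat > h.py <<'E'
import numpy as np,cv2
from plant import *
def proj(c,X):
    k=calibration(c);K=np.array([[k['fx'],0,k['cx']],[0,k['fy'],k['cy']],[0,0,1]])
    return cv2.projectPoints(np.array(X,float).reshape(-1,1,3),cv2.Rodrigues(np.array(k['R']))[0],np.array(k['t'],float),K,np.array(k['distortion']))[0].reshape(-1,2)
def w(p,l): # rail mm -> world
    c,s=np.cos(p[2]),np.sin(p[2]);l=np.array(l,float)/1000
    return np.stack([p[0]+c*l[...,0]-s*l[...,1],p[1]+s*l[...,0]+c*l[...,1],l[...,2]],-1)
E
python3 - <<'E'
from h import *
from scipy.optimize import least_squares
C=-135
S=[(245,47,0,C+50,234),(77,131,-18,C-75,120),(133,140,-18,C-35,120),(55,183,30,C-75,120),(112,190,30,C-35,120),(762,332,-52.5,235,12),(738,447,52.5,235,12)]
D=[(412,73,0,C+50,234),(117,102,52.5,235,12),(13,160,-52.5,235,12),(555,562,-52.5,-235,12),(650,462,52.5,-235,12),(508,333,-18,C-35,120),(575,372,-18,C-75,120),(620,326,30,C-75,120)]
S=np.array(S);D=np.array(D)
us=np.c_[190+S[:,0]/3.5,130+S[:,1]/3.5];ud=np.c_[210+D[:,0]/3,250+D[:,1]/3]
f=lambda p:np.r_[proj("scene",w(p,S[:,2:]))-us,proj("side",w(p,D[:,2:]))-ud].ravel()
r=least_squares(f,[.5,0,0.1],loss='soft_l1');print(r.x,np.round(r.fun.reshape(-1,2),1).tolist())
p=r.x;np.save("p.npy",p)
for n,l in dict(sq=(0,C-55,100),pt=(0,C+50,234),sq2=(0,80,100),pt2=(0,185,234),bowl=(100,185,45)).items():print(n,w(p,l),proj("scene",w(p,l)),proj("side",w(p,l)))
s=arm.get_state()['joint_pos']
for yaw in(p[2],p[2]+np.pi,p[2]-np.pi):
  for l in((0,C-55,200),(0,C-55,92),(0,80,92),(0,185,260)):
    q=arm.ik(w(p,l),[np.pi,0,yaw]);print(round(yaw,2),l,None if q is None else np.round(q,2))
E
```

```text
[ 0.48375341 -0.063511    0.02521613] [[-1.2, 0.3], [-1.4, -0.8], [-0.1, -0.3], [-2.7, -0.2], [-1.3, 1.1], [-0.3, -2.2], [-0.6, 1.4], [-0.2, -1.8], [-0.2, -2.3], [-3.8, -0.0], [-3.4, 5.6], [0.9, -2.4], [-1.4, -0.6], [-2.1, 0.6], [0.5, -1.7]]
sq [ 0.48854397 -0.2534506   0.1       ] [[217.65851752 180.18824554]] [[393.89737903 369.65228401]]
pt [ 0.48589656 -0.14848398  0.234     ] [[258.77764357 143.76050374]] [[347.10669927 272.49971507]]
sq2 [0.48173634 0.01646357 0.1       ] [[336.86833634 202.02477797]] [[276.49699202 292.57143711]]
pt2 [0.47908892 0.12143018 0.234     ] [[391.14030021 166.53800536]] [[236.0632086  211.61349047]]
bowl [0.57905713 0.12395153 0.045     ] [[374.79031835 263.16493643]] [[278.64401569 270.41320557]]
0.03 (0, -190, 200) [-0.56  0.39  1.68 -0.    1.07 -0.59]
0.03 (0, -190, 92) [-0.56  0.53  1.76 -0.    0.84 -0.59]
0.03 (0, 80, 92) [-0.06  0.44  1.94 -0.    0.77 -0.09]
0.03 (0, 185, 260) [ 0.15  0.22  1.76 -0.    1.17  0.13]
3.17 (0, -190, 200) [-0.56  0.39  1.68  0.    1.07  2.55]
3.17 (0, -190, 92) [-0.56  0.53  1.76  0.    0.84  2.55]
3.17 (0, 80, 92) None
3.17 (0, 185, 260) None
-3.12 (0, -190, 200) [-0.56  0.39  1.68  0.    1.07  2.55]
-3.12 (0, -190, 92) [-0.56  0.53  1.76  0.    0.84  2.55]
-3.12 (0, 80, 92) None
-3.12 (0, 185, 260) None
```

Run:
```python
from h import *
from scipy.optimize import least_squares
C=-135
S=np.array([(245,47,0,C+50,234),(77,131,-18,C-75,120),(133,140,-18,C-35,120),(55,183,30,C-75,120),(112,190,30,C-35,120),(762,332,-52.5,235,0),(738,447,52.5,235,0)])
D=np.array([(412,73,0,C+50,234),(117,102,52.5,235,0),(13,160,-52.5,235,0),(650,462,52.5,-235,0),(508,333,-18,C-35,120),(575,372,-18,C-75,120),(620,326,30,C-75,120)])
us=np.c_[190+S[:,0]/3.5,130+S[:,1]/3.5];ud=np.c_[210+D[:,0]/3,250+D[:,1]/3]
def g(p,A):
    A=A[:,2:].copy();A[A[:,2]==0,2]=p[3]*1000;A[A[:,1]<-100,1]+=0
    return w(p,A)
f=lambda p:np.r_[proj("scene",g(p,S))-us,proj("side",g(p,D))-ud].ravel()
r=least_squares(f,[.5,0,0.1,.01],loss='soft_l1');print(r.x,np.round(r.fun.reshape(-1,2),1).tolist())
p=r.x[:3];np.save("p.npy",p)
# go above the grip and look
P=w(p,(0,-190,0));arm.move_to([P[0],P[1],.26],[np.pi,0,p[2]])
k=calibration("wrist");a=grab_frame("wrist");s=arm.get_state();print(s['clock'],s['tcp_pos'],s['opening'],(-k['R'].T@k['t']))
L=[(-18,-210,120),(-18,-170,120),(30,-210,120),(30,-170,120),(0,-85,234)]
u=proj("wrist",w(p,L));print(u.round(0).tolist())
b=a[:,:,::-1].copy()
for q in u: cv2.circle(b,tuple(int(v) for v in np.clip(q,-9e3,9e3)),4,(0,0,255),1)
cv2.imwrite("pics/w1.png",b)
```

```text
[ 0.48376467 -0.06321273  0.02169154  0.00744254] [[-1.0, 0.3], [-1.1, -1.0], [0.1, -0.4], [-2.5, -0.4], [-1.1, 0.9], [-0.4, -0.6], [-0.8, 2.9], [-0.5, -1.8], [0.2, -0.9], [-3.3, 1.3], [0.2, -0.4], [-1.8, -0.5], [-2.6, 0.8], [0.1, -1.5]]
1.875 [ 0.48834119 -0.25203689  0.25981861] 0.08551668692845896 [ 0.48666181 -0.18671537  0.4021093 ]
[[293.0, 261.0], [292.0, 214.0], [351.0, 261.0], [352.0, 214.0], [314.0, 60.0]]
```

View pics/w1.png

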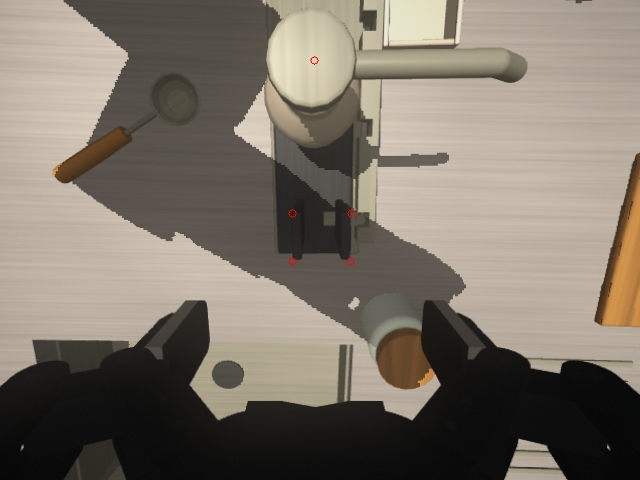

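The wrist view shows the predicted grip corners and pump top (314,60) within about 3 mm of the picture. The jar lid at (405,358) is close, so I open only to 72 mm and descend.

```bash
cat >> h.py <<'E'
def st(tag):
    s=arm.get_state();print(tag,round(s['clock'],2),np.round(s['tcp_pos'],4),'F',np.round(s['wrist_force'],1),'M',np.round(s['moment'],1),'op',round(s['opening'],4));return s
E
python3 - <<'E'
from h import *
p=np.load("p.npy")
arm.grip(.072);P=w(p,(-1,-188,88))
arm.movel([P[0],P[1],.135],[np.pi,0,p[2]],.2);st('up')
arm.movel(P,None,.12);st('down')
arm.grip(.036,25);st('grip')
E
```

```text
up 2.94 [ 0.4874 -0.2515  0.1359] F [ 0.  -0.2 -0.3] M [ 0.  -0.  -0.1] op 0.0718
down 3.48 [ 0.4872 -0.2514  0.0888] F [ 0.1  0.1 -0.3] M [-0.  0. -0.] op 0.072
grip 3.93 [ 0.4872 -0.2519  0.0899] F [-5.5 -0.5 14.2] M [-0.1  0.9  0.2] op 0.0364
```

Run:
```python
from h import *
p=np.load("p.npy")
arm.grip(.030,25);s=st('grip')
d=w(p,(0,1000,0))-w(p,(0,0,0));d[2]=0
P0=np.array(s['tcp_pos'])
arm.movel(P0+d*.03,None,.06);st('30')
k=calibration("wrist");a=grab_frame("wrist")
cv2.imwrite("pics/w2.png",a[:,:,::-1])
```

```text
grip 4.15 [ 0.4867 -0.2519  0.09  ] F [-10.6  -1.9  16.7] M [-0.1  1.3  0.2] op 0.0351
30 4.79 [ 0.4857 -0.2217  0.0901] F [-6.2  1.6  1. ] M [0.1 0.1 0.2] op 0.0349
```

View pics/w2.png

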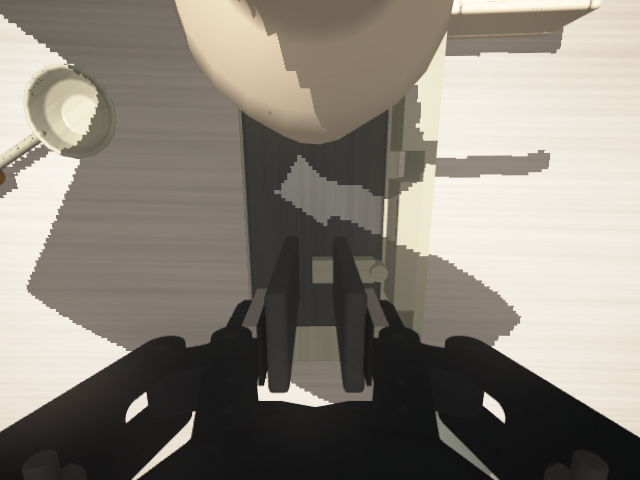

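The tooth at (378,272) is clear of the rack and the carriage moves freely, so I continue the slide.

Run:
```python
from h import *
p=np.load("p.npy")
d=w(p,(0,1000,0))-w(p,(0,0,0));d[2]=0
P0=np.array([0.4867,-.2519,.09])
arm.movel(P0+d*.27,None,.1);st('270')
k=calibration("wrist");a=grab_frame("wrist")
cv2.imwrite("pics/w3.png",cv2.resize(a[180:420,240:500,::-1],None,fx=2.5,fy=2.5))
```

```text
270 7.39 [0.4789 0.018  0.09  ] F [-16.1  -0.9   8.4] M [-0.2  1.3  0.2] op 0.0349
```

View pics/w3.png

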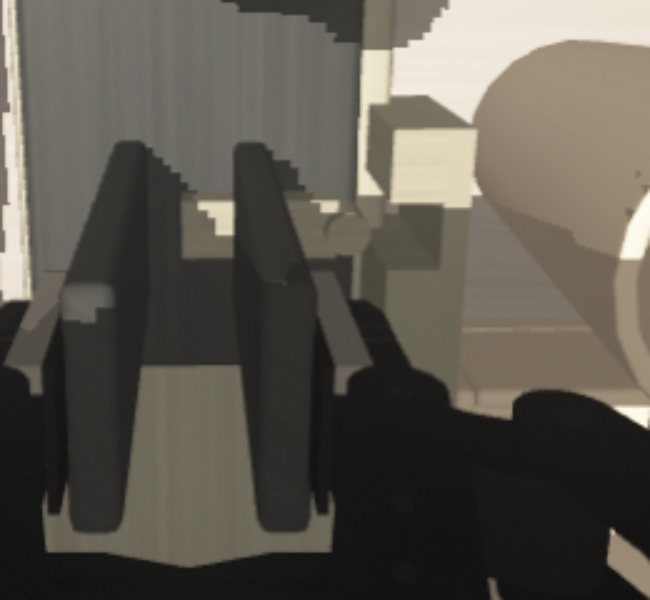

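The tooth at (347,232) in the crop sits opposite the notch, which spans rows 205–268. I let go.

Run:
```python
from h import *
p=np.load("p.npy")
arm.grip(.046);st('46')
arm.grip(.066);s=st('66')
k=calibration("wrist");a=grab_frame("wrist")
cv2.imwrite("pics/w4.png",cv2.resize(a[180:420,240:500,::-1],None,fx=2.5,fy=2.5))
```

```text
46 7.71 [0.4829 0.0179 0.0907] F [ 7.2  1.5 -4.7] M [ 0.1 -0.9  0.1] op 0.046
66 8.04 [0.4809 0.018  0.0901] F [-0.5  0.4  0.3] M [-0.  0.  0.] op 0.066
```

View pics/w4.png

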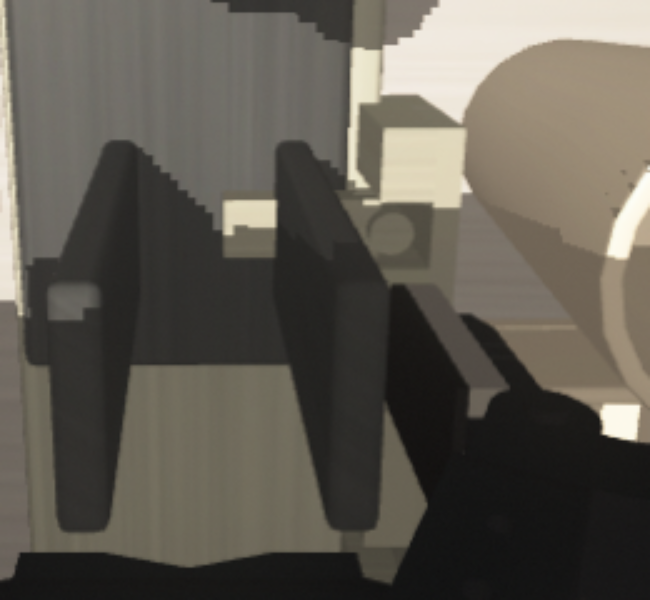

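The tooth is in the notch at crop (390,232) and the plates have sprung apart: locked. I come up, take one look at the pump top and close the fingers.

Run:
```python
from h import *
p=np.load("p.npy")
t=arm.get_state()['tcp_pos']
arm.movel([t[0],t[1],.28],None,.25)
P=w(p,(0,125,320));arm.movel(P,None,.25);arm.grip(0.0);arm.hold(.1)
st('see');u=proj("wrist",w(p,[(0,185,234),(20,185,234),(0,205,234),(-20,185,234),(0,165,234),(100,185,45)]));print(u.round(1).tolist())
a=grab_frame("wrist")[:,:,::-1].copy();cv2.imwrite("pics/w5raw.png",a)
for q in u: cv2.circle(a,tuple(int(round(v)) for v in q),2,(0,0,255),-1)
cv2.imwrite("pics/w5.png",a)
```

```text
see 10.12 [0.481  0.0617 0.32  ] F [ 0.  -0.1 -0.4] M [-0. -0. -0.] op 0.0001
[[315.1, 162.5], [347.0, 162.4], [315.1, 128.7], [283.1, 162.5], [315.1, 194.6], [402.7, 158.0]]
```

View pics/w5.png

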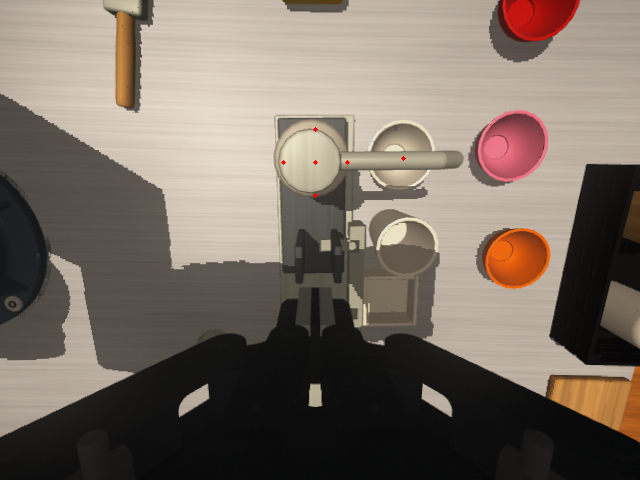

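The pump top centre is at about (310,162), against (315,162) predicted, so I correct x by -3 mm. The spout lies across the white bowl. Now I press by feel.

Run:
```python
from h import *
p=np.load("p.npy")
P=w(p,(-3,185,262));arm.movel(P,None,.2);P[2]=.238;arm.movel(P,None,.08)
b=st('above')['wrist_force'][2]
z=.238;n=0;L=[]
while z>.200:
    z-=.0006 if n>9 else .001
    P[2]=z;arm.movel(P,None,.02);s=arm.get_state();n=s['wrist_force'][2]-b
    L.append((round(z*1e3,1),round(s['tcp_pos'][2]*1e3,1),round(n,1)))
    if n>14.5 and z<.226: break
print(L)
for i in range(6):
    arm.hold(.2);st('hold')
```

```text
above 11.18 [0.477  0.1213 0.2384] F [ 1.1 -0.1  0.6] M [-0. -0.  0.] op -0.0002
[(237.0, np.float64(237.3), np.float64(-0.9)), (236.0, np.float64(236.0), np.float64(0.1)), (235.0, np.float64(235.0), np.float64(-1.2)), (234.0, np.float64(234.1), np.float64(-0.5)), (233.0, np.float64(233.0), np.float64(0.7)), (232.0, np.float64(232.0), np.float64(1.2)), (231.0, np.float64(231.0), np.float64(0.5)), (230.0, np.float64(230.0), np.float64(0.7)), (229.0, np.float64(229.0), np.float64(1.9)), (228.0, np.float64(228.0), np.float64(1.7)), (227.0, np.float64(226.9), np.float64(0.7)), (226.0, np.float64(226.0), np.float64(0.9)), (225.0, np.float64(225.0), np.float64(1.8)), (224.0, np.float64(224.0), np.float64(0.9)), (223.0, np.float64(222.9), np.float64(1.3)), (222.0, np.float64(222.0), np.float64(2.0)), (221.0, np.float64(221.0), np.float64(1.8)), (220.0, np.float64(220.0), np.float64(2.2)), (219.0, np.float64(219.1), np.float64(3.5)), (218.0, np.float64(218.4), np.float64(7.4)), (217.0, np.float64(217.4), np.float64(6.8)), (216.0, np.float64(216.4), np.float64(9.0)), (215.0, np.float64(215.5)
[... 219 characters left out ...]
212.6), np.float64(9.6)), (211.4, np.float64(212.0), np.float64(9.7)), (210.8, np.float64(211.4), np.float64(10.8)), (210.2, np.float64(211.0), np.float64(11.5)), (209.6, np.float64(210.9), np.float64(17.2))]
hold 19.38 [0.4769 0.1217 0.2109] F [-6.2 -1.3 17.1] M [-0.2  1.   0. ] op 0.0001
hold 19.58 [0.4769 0.1217 0.2109] F [-5.7 -1.1 17.2] M [-0.1  1.   0. ] op 0.0001
hold 19.78 [0.4769 0.1217 0.2109] F [-6.7 -0.9 18.2] M [-0.2  1.  -0. ] op -0.0006
hold 19.98 [0.4769 0.1217 0.2109] F [-5.5 -1.9 17.4] M [-0.2  1.  -0. ] op -0.0003
hold 20.18 [0.4769 0.1217 0.2109] F [-5.8 -1.5 18. ] M [-0.2  1.  -0. ] op -0.0003
hold 20.38 [0.4769 0.1217 0.2109] F [-6.8 -1.3 18.1] M [-0.2  1.  -0. ] op 0.0
```

The head passed the first stop at about 218.5 mm and reached the hard stop at 211 mm, a 23 mm stroke, held at about 17.5 N for over 1.2 s. I come away and check.

Run:
```python
from h import *
p=np.load("p.npy")
t=arm.get_state()['tcp_pos']
arm.movel([t[0],t[1],.25],None,.08);P=w(p,(0,125,320));arm.movel([t[0],t[1],.32],None,.2);arm.movel(P,None,.2);arm.hold(.3);st('away')
cv2.imwrite("pics/w6.png",np.hstack([grab_frame("wrist")[60:340,200:480,::-1],grab_frame("scene")[100:380,100:540,::-1]]))
```

```text
away 22.29 [0.4809 0.0623 0.3199] F [-0.2 -0.1 -0.2] M [ 0. -0. -0.] op 0.0
```

View pics/w6.png

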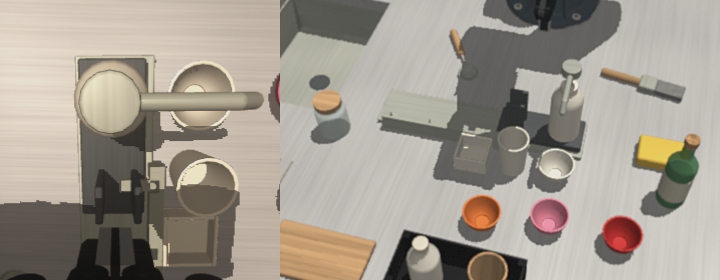

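The head is back up at the same size and place as before. The spout is over the white bowl, and the dishes, jar, sponge and bottle have not moved. I hand in.

```bash
python3 -c "
from plant import arm
arm.finish_job();print(arm.get_state()['clock'])"
```

```text
the job is handed in; nothing more can be done
the job is handed in; nothing more can be done
```

The dispenser is locked in the third notch with its spout over the white round bowl, and the bowl got one full dose. I handed the job in at about 22 s on the clock, against the 48 s limit.

- **Slide and lock:** I squeezed the grip, slid the carriage 270 mm and let go. A close picture showed the tooth in the notch and the plates sprung apart.
- **Pump:** I pressed once. The first stop came at about 15.5 mm and yielded at about 9 N. The hard stop came at about 23 mm, and I held it there at 17–18 N for over 1.2 s before letting it spring back.
- **Last checks:** The pictures show the head back up, the spout over the bowl, and the dishes, sponge, jar and bottle where they stood. The arm was clear of the dispenser with no force on the wrist. No check failed; the only disagreement was that the pump top sat about 3 mm off my first fit, which I corrected before pressing.

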